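Prop the prize plank with the screw jack, then load the draw bucket

ROBOT

A 6-joint arm with a two-finger parallel gripper is mounted at the origin on the work surface. World frame = base frame: x ahead of the robot, y to its left, z up, the work surface at z = 0. Lengths are in m, angles in rad, forces in N, time in s.
With the tool pointing down it reaches from about 0.375 to 0.925 m from the base axis. Payload 5.7 kg.
Tool frame: the origin (TCP) lies midway between the tips of the shut fingers; the grasp point (between the pads) lies 19 mm behind it; z points along the fingers, y is the line along which they close (so a half turn about z gives the same grasp; the last joint's range is limited). The gripper opens to 88 mm and grips with 3 to 60 N. Pads are 20 mm wide; open, the fingers measure 115 mm over their backs; the gripper's body (75 mm by 178 mm) begins 61 mm behind the grasp point.
Start: joints at [1.046, 0.359, 1.51, -0, 1.272, -0.115], TCP at [0.239, 0.55, 0.223] pointing down, gripper open.
Joint ranges: [-2.97, 2.97], [-1.01, 2.36], [0.21, 2.38], [-0.96, 4.11], [0.2, 2.71], [-2.98, 2.98]. Speed limits (rad/s): [2.39, 2.39, 3.14, 3.14, 3.14, 3.14].

INTERFACE

Orientations are given as a unit quaternion [w, x, y, z].
In Python, from plant import arm gives the robot as it stands.
- The arm moves only by the shell command python3 -m creep 'ROWS' [FORCE]. ROWS is JSON, a list that holds one entry, the list of rows, each a list of 7 numbers: the shift along the tool's x, y, z scaled (see below), then the turn, a rotation vector about the tool's x, y, z scaled (see below), then the gripper's target within -1 to 1 (fully open at 1, half-way at 0, shut at -1). In form: [[[tx, ty, tz, rx, ry, rz, gripper], ...]]. A call has 1 to 5 rows; each row is the pose to reach, as a shift and turn from the pose commanded when the call began, along the tool's axes at that moment; what a row does not reach only later rows make up. The controller multiplies each number of a shift by 500 mm and each number of a turn by 0.5 rad. A row lasts 1/8 s, in which the tool goes at most 62.5 mm and 10.7 degrees, less where a joint would pass 70% of its speed; a pose out of reach is approached as far as the arm can. A call with a number of a shift or a turn outside -1 to 1 is refused whole. A call with a gripper value outside its range is refused whole. The fingers move at their own pace and stop on an object; FORCE is the grip in N (left out, the last holds). Time passes only in rows, so rows that repeat a pose let the fingers close. It gives the time, the measured TCP pose, the force, the opening and the grip force at its end, in the units of the state.
- arm.get_obs(): the state, without advancing time (a new reading comes with each control period).
- arm.read_camera(name): name is "side" or "top"; returns a dict with "img" (400x640x3 uint8, red, green, blue), "fx", "fy", "cx", "cy" (pixels), "distortion" ([k1, k2, p1, p2, k3] as OpenCV has them; the pictures are not rectified), "pose" (4x4, takes a point from camera to world coordinates). Camera axes: x right, y down, z forward; pixel columns grow to the right and rows downward; lengths in m; the calibration is good to about 2 mm. A picture is of the moment at which its call begins. There is no depth.
- arm.job_done(): hands the job in; it is judged then, once.
The state is a dict: "clock": time; "q": joint angles; "joint_velocities": joint speeds; "effort": joint torques, N m; "tcp_pos": TCP position; "orientation": TCP orientation; "contact_force": force on the tool from outside, world axes, zero at the start; "ft_torque": the same for the moment, N m; "width": finger opening in m; "finger_force": force on a finger pad.
Only numpy, scipy, OpenCV 4.12 (cv2) and the standard library are available. Lean on these libraries where they do the work, as an engineer would, in place of code of your own. Each camera call takes 0.05 s, during which the arm holds its last target. There are 200 camera calls.

TASK

First wind the screw jack up by its crank until its platform just touches the underside of the plank's overhanging end and takes a little of its weight, without jacking that end up by more than 5 mm. Only then lower the red draw ball gently onto the bottom of the deep yellow bucket on the plank - set it down, do not drop it. Leave the bucket, the blue ball, both deck boxes and the can where they stand.

Things in the scene. Friction and masses are not known exactly. Their poses are not given: they have to be found in the camera images.
- crank (a joint): Turn of the jack's crank in rad; grows CLOCKWISE seen from above and then raises the platform by 3.8 mm per rad (24 mm a turn). Starts between 0 and 2, stops at 12. Stays where it is left (stiff: about 0.14 N m, so 3 to 4 N at the handle).
- crank_axis (a point): Fixed point on the vertical axis of the crank, at the mid height of its handle (106 mm above the table). The jack's gearbox, a blue block 60 x 60 x 70 mm, is below. Its frame is the jack's: z up, x points from the crank to the platform, whose centre is 180 mm along x. A bar base 34 mm wide joins them.
- crank_handle (a point): Middle of the upright red crank handle: a plain round grip of 16 mm diameter that spins freely on its pin, 42 mm tall (it spans z 85 to 127 mm above the table), 45 mm from the crank's axis, moving round in a level circle. Under it a dark steel arm 16 mm wide, top at z 85 mm; hub of radius 13 mm, top at z 90 mm.
- platform_top (a point): Centre of the top face of the jack's square aluminium platform, 100 x 100 x 9 mm, which goes straight up as the crank is turned; x and y along its sides (x away from the crank).
- plank_under (a point): Point on the UNDERSIDE of the white plank, nearly above the platform's centre; the gap to close is this point's height less that of platform_top (about 7 to 29 mm at the start). The plank (loose, 150 x 400 x 12 mm, 0.6 kg) lies on a wooden stand. This point lies 80 mm from its free end, on its centre line; the plank's y axis points along it to the end on the stand, z up. It rests on the stand from 90 mm to 280 mm along y from this point, and rises here when jacked up.
- bucket_in (a point): Centre of the inner floor of the open round yellow bucket (loose, 130 mm outside diameter at the rim, 62 mm tall, wall 4 mm, floor thickness 5 mm, 124 mm at the bottom), standing on the plank about above the jack. z up.
- red_ball_center (a point): Centre of the red ball, diameter 44 mm, about 45 g. It sits on a ring (38 mm outside diameter) of the dark wooden tray, its centre 31 mm above the table. It may be in either of the two rings.
- blue_ball_center (a point): Centre of the blue ball, like the red one, in the other ring, 72 mm from the red one. Leave it alone.
- can_mid (a point): Middle (half-way up) of an upright drink can, 66 mm diameter, 115 mm tall, loose, on the table. Leave it alone.
- deck_box_mid (a point): Middle (half-way up) of an upright orange deck box, 72 x 52 x 92 mm (x, y, z), loose, on the table. Leave it alone.
- prize_box_mid (a point): Middle (half-way up) of an upright green deck box, 72 x 52 x 92 mm (x, y, z), loose, standing on the stand end of the plank. Leave it alone.
Not all that is in view belongs to the job. What is meant by the part that bears bucket_in is not pink, and is the smaller of those in its own colour.

How it is judged:
By the outcome, as a careful person would: the job done as asked, in the order asked, and still so for the second after the job is handed in, with the robot touching nothing.
It also fails if it takes over 64 s, if anything falls off the work surface, if the arm or the gripper's body presses on something with over 40 N, if the wrist force passes 120 N, or if a joint passes its speed limit or range.

## Working session

There is one attempt and no reset: what is moved stays moved. The work goes in short steps, Python scripts to look and compute and a shell command to move; the robot and the scene stay as the last step left them, time stands still between calls to the robot, and variables do not carry over. Pictures are saved under pics/ and viewed, at most 10 in all, crops included, and the job is handed in when it is done.

```bash
mkdir -p pics; ls
python3 - <<'E'
from plant import arm
import cv2,numpy as np
o=arm.get_obs()
for k in o: print(k,np.round(o[k],3))
for n in("side","top"):
    c=arm.read_camera(n); cv2.imwrite(f"pics/{n}0.png",c["img"][...,::-1])
    print(n,c["fx"],c["fy"],c["cx"],c["cy"],c["distortion"]);print(np.round(c["pose"],3))
E
```

```text
pics
clock 0.0
q [ 1.046  0.359  1.511 -0.     1.272 -0.115]
joint_velocities [ 0.001 -0.003  0.    -0.001 -0.002 -0.   ]
effort [-1.0000e-03 -5.1536e+01 -2.7073e+01  6.7000e-02  3.4000e-02 -0.0000e+00]
tcp_pos [0.239 0.55  0.222]
orientation [-0.     0.203  0.979 -0.001]
contact_force [ 0.629 -0.471  0.078]
ft_torque [-0.033 -0.016  0.025]
finger_force 0.0
width 0.088
side 447.3289908029632 447.3289908029632 319.19738782047887 196.99265968563617 [-0.11539644  0.          0.          0.          0.        ]
[[ 0.827 -0.344  0.444 -0.054]
 [-0.562 -0.516  0.647 -0.75 ]
 [ 0.006 -0.785 -0.62   0.927]
 [ 0.     0.     0.     1.   ]]
top 479.71709179545115 479.71709179545115 318.0750024558062 202.4177019239388 [-0.0110921  0.         0.         0.         0.       ]
[[-0.01  -0.985  0.172  0.315]
 [-1.     0.006 -0.021  0.057]
 [ 0.019 -0.172 -0.985  1.282]
 [ 0.     0.     0.     1.   ]]
```

View pics/side0.png

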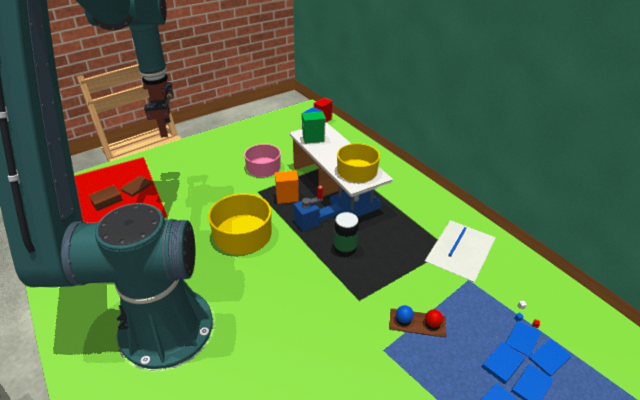

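View pics/top0.png

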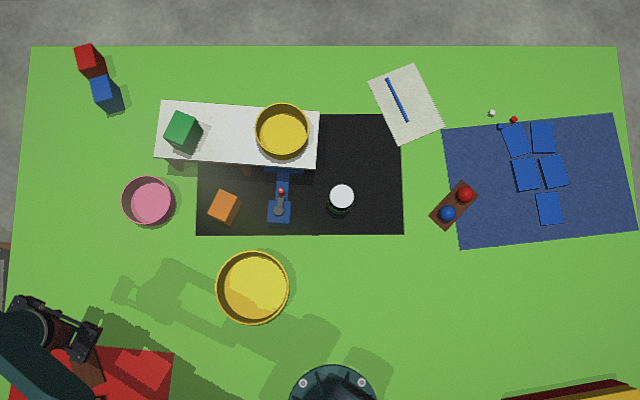

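The side view shows the yellow bucket on the plank (358,163), red handle (320,192), blue gearbox (307,213), can (345,233), red ball (434,319) and blue ball (404,315). In the top view the bucket is at (282,131), handle (281,191), red ball (466,194), and the arm is clear of everything.

```bash
cat > h.py <<'E'
import numpy as np, cv2
from plant import arm
def cam(n):
    c=arm.read_camera(n); c["K"]=np.array([[c["fx"],0,c["cx"]],[0,c["fy"],c["cy"]],[0,0,1.]]); c["d"]=np.array(c["distortion"]);c["pose"]=np.array(c["pose"]); return c
def ray(c,p):
    u=cv2.undistortPoints(np.array([[p]],float),c["K"],c["d"])[0,0]
    d=c["pose"][:3,:3]@np.r_[u,1]; return c["pose"][:3,3],d/np.linalg.norm(d)
def plane(c,p,z):
    o,d=ray(c,p); return o+d*(z-o[2])/d[2]
def tri(c1,p1,c2,p2):
    o1,d1=ray(c1,p1);o2,d2=ray(c2,p2)
    t=np.linalg.lstsq(np.c_[d1,-d2],o2-o1,rcond=None)[0]
    a,b=o1+t[0]*d1,o2+t[1]*d2; return (a+b)/2,np.linalg.norm(a-b)
def proj(c,P):
    T=np.linalg.inv(c["pose"]); r=cv2.Rodrigues(T[:3,:3])[0]
    return cv2.projectPoints(np.array(P,float).reshape(-1,1,3),r,T[:3,3],c["K"],c["d"])[0][:,0]
R={"red":[(0,130,60),(6,255,255)],"red2":[(172,130,60),(180,255,255)],"blue":[(100,120,60),(125,255,255)],"yellow":[(20,120,60),(32,255,255)],"green":[(62,150,30),(80,255,255)],"orange":[(7,150,80),(17,255,255)]}
def blobs(c,col,box,amin=15):
    h=cv2.cvtColor(c["img"],cv2.COLOR_RGB2HSV); m=cv2.inRange(h,*map(np.array,R[col]))
    if col=="red": m|=cv2.inRange(h,*map(np.array,R["red2"]))
    x0,y0,x1,y1=box; k=np.zeros_like(m);k[y0:y1,x0:x1]=m[y0:y1,x0:x1]
    n,_,s,ce=cv2.connectedComponentsWithStats(k)
    return sorted([(s[i][4],*np.round(ce[i],1),*s[i][:4]) for i in range(1,n) if s[i][4]>=amin],reverse=True)
E
python3 - <<'E'
from h import *
s,t=cam("side"),cam("top")
for nm,col,bs,bt in [("redball","red",(415,300,455,335),(450,175,485,208)),("blueball","blue",(390,300,415,330),(436,203,459,225)),("handle","red",(305,175,335,205),(265,175,300,215)),
 ("gearbox","blue",(280,180,345,235),(255,160,300,230)),("yellow","yellow",(330,135,390,190),(240,90,320,170)),("orange","orange",(265,160,310,210),(195,180,245,230)),("green","green",(295,100,330,150),(155,100,210,160))]:
    a,b=blobs(s,col,bs),blobs(t,col,bt); print(nm,a[:2],b[:2])
    if a and b: P,e=tri(s,a[0][1:3],t,b[0][1:3]); print("   ",P.round(4),e.round(4))
im=s["img"][130:270,250:410,::-1];cv2.imwrite("pics/sz.png",cv2.resize(im,None,fx=4.5,fy=4.2,interpolation=cv2.INTER_CUBIC))
im=t["img"][95:235,190:370,::-1];cv2.imwrite("pics/tz.png",cv2.resize(im,None,fx=4,fy=4,interpolation=cv2.INTER_CUBIC))
E
```

```text
redball [(np.int32(250), np.float64(433.8), np.float64(318.0), np.int32(425), np.int32(309), np.int32(19), np.int32(18))] [(np.int32(213), np.float64(465.1), np.float64(193.7), np.int32(457), np.int32(186), np.int32(17), np.int32(16))]
    [ 0.5548 -0.3636  0.0286] 0.0007
blueball [(np.int32(238), np.float64(404.3), np.float64(313.9), np.int32(396), np.int32(305), np.int32(18), np.int32(18))] [(np.int32(211), np.float64(447.3), np.float64(212.7), np.int32(439), np.int32(205), np.int32(17), np.int32(16))]
    [ 0.5036 -0.3126  0.0285] 0.0009
handle [(np.int32(74), np.float64(319.5), np.float64(191.9), np.int32(317), np.int32(185), np.int32(6), np.int32(14))] [(np.int32(29), np.float64(280.8), np.float64(191.3), np.int32(278), np.int32(187), np.int32(6), np.int32(9))]
    [0.5483 0.1253 0.1075] 0.0011
gearbox [(np.int32(1009), np.float64(317.6), np.float64(211.9), np.int32(293), np.int32(192), np.int32(52), np.int32(39))] [(np.int32(753), np.float64(280.6), np.float64(195.2), np.int32(264), np.int32(167), np.int32(36), np.int32(57))]
    [0.551  0.1323 0.0236] 0.0086
yellow [(np.int32(
[... 198 characters left out ...]
(54), np.int32(58))]
    [0.6865 0.1208 0.1661] 0.0029
orange [(np.int32(697), np.float64(286.7), np.float64(186.9), np.int32(274), np.int32(171), np.int32(25), np.int32(33)), (np.int32(99), np.float64(301.0), np.float64(162.9), np.int32(294), np.int32(160), np.int32(16), np.int32(9))] [(np.int32(583), np.float64(221.9), np.float64(205.3), np.int32(207), np.int32(189), np.int32(30), np.int32(36))]
    [0.5257 0.2839 0.0363] 0.0015
green [(np.int32(611), np.float64(313.2), np.float64(126.4), np.int32(302), np.int32(112), np.int32(23), np.int32(31))] [(np.int32(23), np.float64(186.7), np.float64(115.2), np.int32(179), np.int32(112), np.int32(16), np.int32(7))]
    [0.7016 0.3548 0.1813] 0.0415
```

View pics/sz.png

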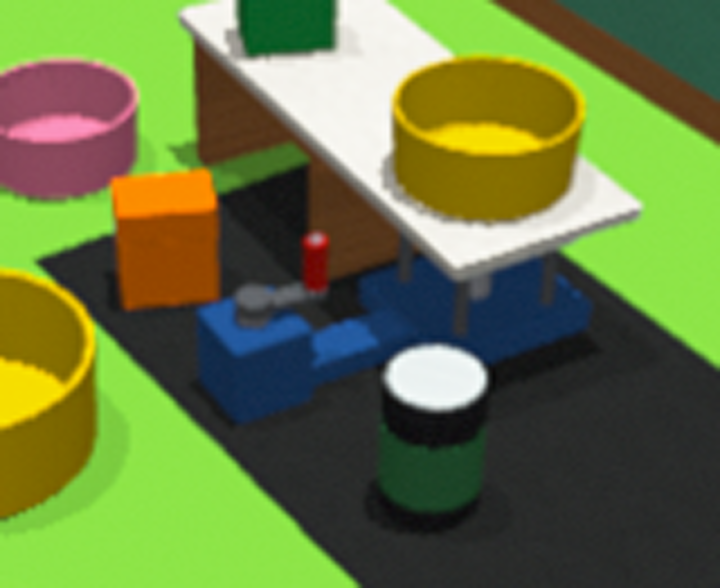

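View pics/tz.png

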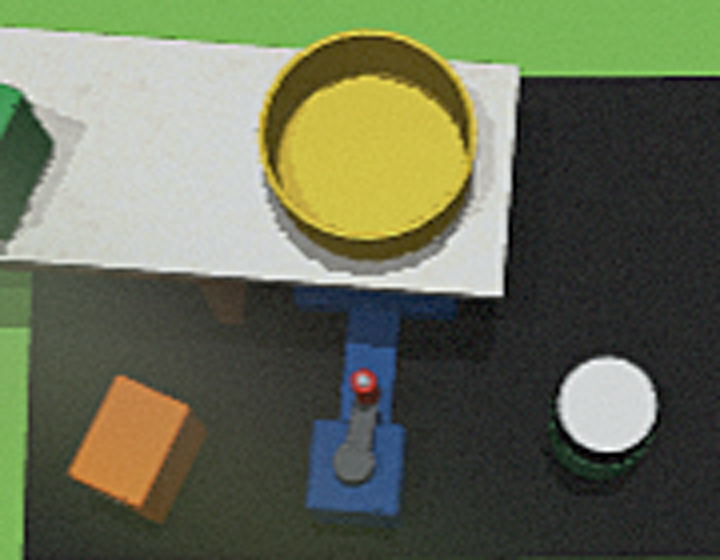

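The crops show the handle pointing from the hub to the platform, the gearbox under it, and the can and orange box clear of the handle's circle. The platform itself is hidden under the plank. Hub top is at top px (278.5,210.3), side (306,199).

Run:
```python
from h import *
s,t=cam("side"),cam("top")
Z=lambda x,y:(250+(x+.5)/4.5-.5,130+(y+.5)/4.2-.5)
Y=lambda x,y:(190+(x+.5)/4-.5,95+(y+.5)/4-.5)
def T(n,a,b):
    P,e=tri(s,Z(*a),t,Y(*b)); print(n,P.round(4),e.round(4)); return P
hub=T("hubtop",(252,289),(355,459)); print(plane(s,Z(252,289),.09).round(4),plane(t,Y(355,459),.09).round(4))
T("handletop",(316,240),(364,380)); print("handle top on .127",plane(t,Y(364,380),.127).round(4))
T("plank near corner",(462,270),(503,296));T("plank far corner",(640,208),(519,67))
T("gear top L(-x,+y)",(198,310),(307,510));T("gear top near",(240,350),(402,515));T("gear r",(313,322),(405,422))
T("can top",(436,376),(607,405))
T("rim",(488,106),(367,137))
q=[Y(*p) for p in((307,510),(402,515),(405,422),(314,422))]
g=np.array([plane(t,p,.07) for p in q]);print("gear ctr",g.mean(0).round(4),g.round(3))
# bucket rim ellipse from masks
for c,box in((s,(330,135,390,190)),(t,(240,90,320,170))):
    h=cv2.cvtColor(c["img"],cv2.COLOR_RGB2HSV);m=cv2.inRange(h,(20,120,40),(32,255,255))
    x0,y0,x1,y1=box;cs,_=cv2.findContours(m[y0:y1,x0:x1].copy(),cv2.RETR_EXTERNAL,cv2.CHAIN_APPROX_NONE)
    k=max(cs,key=cv2.contourArea);print(cv2.boundingRect(k),cv2.fitEllipse(k))
```

```text
hubtop [0.5036 0.132  0.0979] 0.0024
[0.5078 0.1408 0.09  ] [0.506 0.132 0.09 ]
handletop [0.5487 0.1246 0.1271] 0.0009
handle top on .127 [0.5491 0.1244 0.127 ]
plank near corner [0.6013 0.0381 0.133 ] 0.0026
plank far corner [0.7472 0.0279 0.1339] 0.0016
gear top L(-x,+y) [0.4775 0.1633 0.0689] 0.0018
gear top near [0.4728 0.1027 0.076 ] 0.0015
gear r [0.5313 0.1015 0.0757] 0.0015
can top [ 0.535  -0.0255  0.1148] 0.0003
rim [0.6823 0.119  0.1947] 0.0011
gear ctr [0.5039 0.1319 0.07  ] [[0.477 0.164 0.07 ]
 [0.473 0.103 0.07 ]
 [0.533 0.101 0.07 ]
 [0.533 0.16  0.07 ]]
(7, 8, 43, 40) ((27.563610076904297, 27.140201568603516), (39.52980041503906, 43.27898406982422), 90.41358947753906)
(15, 12, 54, 58) ((41.64445114135742, 40.36956787109375), (53.104713439941406, 57.0979118347168), 169.86380004882812)
```

```bash
cat > go.py <<'E'
# prints shift/turn units from current pose to target: x y z [tool-y heading deg]
import sys; from h import *; from scipy.spatial.transform import Rotation as Ro
o=arm.get_obs(); w,x,y,z=o["orientation"]; A=Ro.from_quat([x,y,z,w])
v=list(map(float,sys.argv[1:])); yd=A.as_matrix()[:,1]
h=np.deg2rad(v[3]) if len(v)>3 else np.arctan2(yd[1],yd[0])
Y=np.array([np.cos(h),np.sin(h),0]);Zd=np.array([0,0,-1.]);B=Ro.from_matrix(np.c_[np.cross(Y,Zd),Y,Zd])
print("t",o["clock"],"shift",(A.inv().apply(np.array(v[:3])-o["tcp_pos"])/.5).round(4),"turn",((A.inv()*B).as_rotvec()/.5).round(4))
E
python3 go.py 0.549 0.1245 0.20 90
```

```text
t 0.3 shift [-0.9079 -0.5336  0.045 ] turn [-1.400e-03 -5.000e-04 -8.196e-01]
```

```bash
python3 -m creep '[[[-0.2,-0.12,0.02,0,0,-0.3,1],[-0.4,-0.24,0.03,0,0,-0.6,1],[-0.6,-0.36,0.04,0,0,-0.82,1],[-0.8,-0.48,0.045,0,0,-0.82,1],[-0.908,-0.534,0.045,0,0,-0.82,1]]]'; python3 go.py 0.549 0.1245 0.16 90
```

```text
clock: 0.92
tcp_pos: [0.4223, 0.2954, 0.2066]
orientation: [0.0, -0.0, 1.0, 0.0]
contact_force: [0.7, 0.3, -0.2]
width: 0.0875
finger_force: 0.0
t 0.925 shift [-0.2532 -0.3419  0.0932] turn [0.0004 0.0009 0.0009]
```

```bash
python3 -m creep '[[[-0.08,-0.11,0.02,0,0,0,0.3],[-0.16,-0.22,0.04,0,0,0,0.3],[-0.25,-0.34,0.06,0,0,0,0.3],[-0.25,-0.34,0.08,0,0,0,0.3],[-0.25,-0.34,0.08,0,0,0,0.3]]]'
python3 - <<'E'
from h import *
s,t=cam("side"),cam("top")
im=np.vstack([cv2.resize(s["img"][90:270,230:410],(600,600))[:300*2]]);
a=cv2.resize(s["img"][110:250,250:390],(400,400));b=cv2.resize(t["img"][95:235,210:350],(400,400))
cv2.imwrite("pics/a1.png",np.hstack([a,b])[...,::-1])
E
python3 go.py 0.549 0.1245 0.091 90
```

```text
clock: 1.55
tcp_pos: [0.5468, 0.1254, 0.1655]
orientation: [-0.001, 0.001, 1.0, -0.0]
contact_force: [-0.7, 0.7, 0.2]
width: 0.0568
finger_force: 0.0
t 1.65 shift [-0.0066 -0.0059  0.1508] turn [ 0.0006 -0.0021 -0.0007]
```

View pics/a1.png

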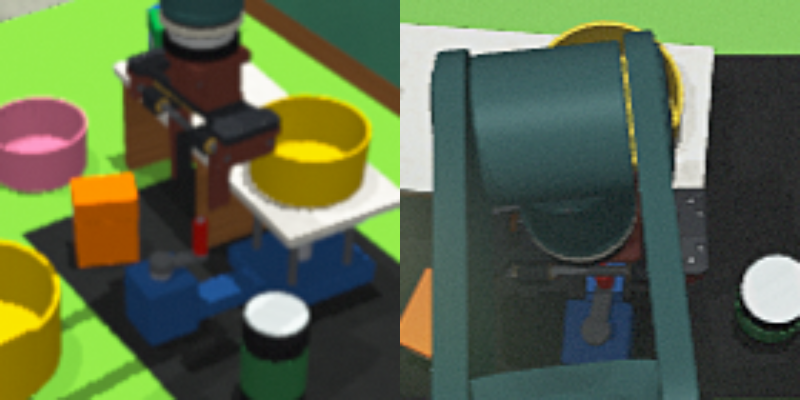

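The fingers stand straddling the handle (side crop (200,235)), with the body clear of the bucket. Going down and gripping.

```bash
python3 -m creep '[[[-0.006,-0.005,0.07,0,0,0,0.3],[-0.006,-0.005,0.148,0,0,0,0.3],[-0.006,-0.005,0.148,0,0,0,0.3],[-0.006,-0.005,0.148,0,0,0,-1],[-0.006,-0.005,0.148,0,0,0,-1]]]' 12; python3 -m creep '[[[0,0,0,0,0,0,-1],[0,0,0,0,0,0,-1],[0,0,0,0,0,0,-1]]]';  python3 go.py 0.549 0.1245 0.091 90
```

```text
clock: 2.28
tcp_pos: [0.5506, 0.1252, 0.0944]
orientation: [0.002, -0.0, 1.0, 0.0]
contact_force: [-0.1, 0.1, 0.7]
width: 0.0407
finger_force: 0.0
clock: 2.65
tcp_pos: [0.5496, 0.1247, 0.0929]
orientation: [0.0, 0.0, 1.0, 0.0]
contact_force: [-1.1, 0.6, 3.1]
width: 0.0158
finger_force: 12.0
t 2.65 shift [ 0.0013 -0.0004  0.0038] turn [ 0.0006  0.0012 -0.0001]
```

```bash
cat > wind.py <<'E'
# wind.py STEP N : shift units for N steps of STEP rad clockwise from the present pose about the axis
import sys; from h import *
C=np.array([.5045,.132]); st,n=float(sys.argv[1]),int(sys.argv[2])
o=arm.get_obs(); p=o["tcp_pos"][:2]-C; f=np.arctan2(p[1],p[0]); print("t",o["clock"],"r",np.hypot(*p).round(4),"phi",f.round(3))
for k in range(1,n+1):
    a=f-k*st; d=C+.045*np.array([np.cos(a),np.sin(a)])-o["tcp_pos"][:2]; print([round(-d[0]/.5,3),round(d[1]/.5,3)])
E
cat > lift.py <<'E'
# mean side picture of 4; track plank free-end corners and bucket against reference
import sys,os; from h import *
im=np.mean([cam("side")["img"].astype(float) for _ in range(4)],0)
g=cv2.cvtColor(im.astype(np.uint8),cv2.COLOR_RGB2GRAY)
if not os.path.exists("ref.npy"): np.save("ref.npy",g)
ref=np.load("ref.npy"); p=np.array([[352.5,193.5],[391.5,179.5],[372,187],[357,180],[372,150],[379,163]],np.float32)
q,st,e=cv2.calcOpticalFlowPyrLK(ref,g,p,None,winSize=(15,15),maxLevel=1)
print("flow",(q-p).round(2).tolist(),st.ravel(),e.ravel().round(1))
c=cam("side"); a=proj(c,[[.601,.038,.133],[.601,.038,.136]]); print("px per 3mm up",(a[1]-a[0]).round(2))
E
python3 lift.py; python3 wind.py 0.3 5
```

```text
flow [[0.0, 0.0], [0.0, 0.0], [0.0, 0.0], [0.0, 0.0], [0.0, 0.0], [0.0, 0.0]] [1 1 1 1 1 1] [0. 0. 0. 0. 0. 0.]
px per 3mm up [ 0.05 -0.82]
t 2.9 r 0.0458 phi -0.16
[np.float64(0.01), np.float64(-0.025)]
[np.float64(0.025), np.float64(-0.047)]
[np.float64(0.046), np.float64(-0.064)]
[np.float64(0.072), np.float64(-0.073)]
[np.float64(0.098), np.float64(-0.075)]
```

```bash
python3 -m creep '[[[0.01,-0.025,0,0,0,0,-1],[0.025,-0.047,0,0,0,0,-1],[0.046,-0.064,0,0,0,0,-1],[0.072,-0.073,0,0,0,0,-1],[0.098,-0.075,0,0,0,0,-1]]]' 25; python3 lift.py;  python3 wind.py 0.2 5
```

```text
clock: 3.52
tcp_pos: [0.5009, 0.0881, 0.0928]
orientation: [0.001, 0.001, 1.0, 0.002]
contact_force: [5.4, 15.2, -0.1]
width: 0.0153
finger_force: 25.0
flow [[-0.15000000596046448, 0.14000000059604645], [0.009999999776482582, 0.0], [-0.10999999940395355, -0.07999999821186066], [0.03999999910593033, -0.14000000059604645], [-0.009999999776482582, 0.0], [-0.009999999776482582, -0.0]] [1 1 1 1 1 1] [7.2 0.3 4.1 3.5 0.4 0.5]
px per 3mm up [ 0.05 -0.82]
t 3.775 r 0.0439 phi -1.691
[np.float64(0.018), np.float64(0.002)]
[np.float64(0.034), np.float64(0.009)]
[np.float64(0.049), np.float64(0.02)]
[np.float64(0.061), np.float64(0.033)]
[np.float64(0.07), np.float64(0.048)]
```

Points 2, 5 and 6 track to about 0.01 px, so they serve as the lift gauge. The 15 N pull towards the axis says the axis lies ~1.5 mm further in +y; correcting.

```bash
sed -i 's/\.132\]/.1335]/' wind.py; sed -i 's/\[round(-d\[0\]\/.5,3),round(d\[1\]\/.5,3)\]/(-d[0]*2).round(3),(d[1]*2).round(3)/' wind.py; python3 wind.py 0.12 5
```

```text
t 3.775 r 0.0454 phi -1.687
0.011 0.003
0.021 0.006
0.031 0.01
0.04 0.016
0.049 0.022
```

```bash
python3 -m creep '[[[0.011,0.005,0,0,0,0,-1],[0.021,0.008,0,0,0,0,-1],[0.031,0.012,0,0,0,0,-1],[0.04,0.018,0,0,0,0,-1],[0.049,0.024,0,0,0,0,-1]]]'; python3 lift.py;  python3 wind.py 0.12 5
```

```text
clock: 4.4
tcp_pos: [0.4767, 0.0985, 0.0928]
orientation: [0.001, 0.0, 1.0, -0.0]
contact_force: [5.4, 0.2, 3.8]
width: 0.0158
finger_force: 25.0
flow [[-0.15000000596046448, 0.14000000059604645], [0.0, 0.0], [-0.10000000149011612, -0.07999999821186066], [0.03999999910593033, -0.12999999523162842], [-0.0, -0.009999999776482582], [-0.0, -0.0]] [1 1 1 1 1 1] [7.2 0.2 4.1 3.5 0.3 0.3]
px per 3mm up [ 0.05 -0.82]
t 4.65 r 0.0447 phi -2.262
0.008 0.007
0.015 0.015
0.021 0.024
0.026 0.034
0.03 0.044
```

```bash
python3 -m creep '[[[0.008,0.007,0,0,0,0,-1],[0.015,0.015,0,0,0,0,-1],[0.021,0.024,0,0,0,0,-1],[0.026,0.034,0,0,0,0,-1],[0.03,0.044,0,0,0,0,-1]]]'; python3 lift.py;  python3 wind.py 0.12 5
```

```text
clock: 5.28
tcp_pos: [0.4619, 0.1208, 0.0928]
orientation: [0.001, -0.0, 1.0, -0.0]
contact_force: [7.4, -1.3, 4.1]
width: 0.0157
finger_force: 25.0
flow [[-0.15000000596046448, 0.12999999523162842], [-0.009999999776482582, 0.0], [-0.10000000149011612, -0.07999999821186066], [0.03999999910593033, -0.12999999523162842], [0.0, -0.0], [-0.0, 0.0]] [1 1 1 1 1 1] [7.2 0.1 4.1 3.5 0.3 0.2]
px per 3mm up [ 0.05 -0.82]
t 5.525 r 0.0444 phi -2.861
0.004 0.01
0.005 0.021
0.004 0.032
0.003 0.042
0.0 0.053
```

```bash
python3 -m creep '[[[0.002,0.01,0,0,0,0,-1],[0.003,0.021,0,0,0,0,-1],[0.002,0.032,0,0,0,0,-1],[0.001,0.042,0,0,0,0,-1],[-0.002,0.053,0,0,0,0,-1]]]'; python3 lift.py; sed -i 's/\.5045,/.505,/' wind.py; python3 wind.py 0.12 5
```

```text
clock: 6.15
tcp_pos: [0.4621, 0.1465, 0.0927]
orientation: [0.0, -0.001, 1.0, -0.001]
contact_force: [5.2, -5.2, 6.9]
width: 0.0154
finger_force: 25.0
flow [[-0.15000000596046448, 0.11999999731779099], [-0.019999999552965164, 0.0], [-0.10000000149011612, -0.09000000357627869], [0.05000000074505806, -0.11999999731779099], [0.009999999776482582, -0.009999999776482582], [0.009999999776482582, -0.009999999776482582]] [1 1 1 1 1 1] [7.2 0.3 4.2 3.6 0.5 0.4]
px per 3mm up [ 0.05 -0.82]
t 6.4 r 0.0448 phi 2.835
-0.003 0.01
-0.009 0.02
-0.015 0.029
-0.022 0.037
-0.03 0.044
```

```bash
python3 -m creep '[[[-0.003,0.01,0,0,0,0,-1],[-0.009,0.02,0,0,0,0,-1],[-0.015,0.029,0,0,0,0,-1],[-0.022,0.037,0,0,0,0,-1],[-0.03,0.044,0,0,0,0,-1]]]'; python3 lift.py; python3 wind.py 0.12 5
```

```text
clock: 7.02
tcp_pos: [0.4759, 0.1678, 0.0926]
orientation: [-0.001, -0.001, 1.0, -0.002]
contact_force: [1.0, -7.5, 9.9]
width: 0.0156
finger_force: 25.0
flow [[-0.15000000596046448, 0.10999999940395355], [-0.05000000074505806, 0.0], [-0.09000000357627869, -0.09000000357627869], [0.05999999865889549, -0.10000000149011612], [0.019999999552965164, -0.019999999552965164], [0.029999999329447746, -0.009999999776482582]] [1 1 1 1 1 1] [7.3 0.9 4.4 3.8 0.9 0.9]
px per 3mm up [ 0.05 -0.82]
t 7.275 r 0.0449 phi 2.26
-0.009 0.007
-0.018 0.012
-0.028 0.016
-0.038 0.019
-0.049 0.02
```

```bash
python3 -m creep '[[[-0.009,0.006,-0.002,0,0,0,-1],[-0.018,0.011,-0.003,0,0,0,-1],[-0.028,0.015,-0.003,0,0,0,-1],[-0.038,0.018,-0.003,0,0,0,-1],[-0.049,0.019,-0.003,0,0,0,-1]]]'; python3 lift.py; python3 wind.py 0.12 5
```

```text
clock: 7.9
tcp_pos: [0.4969, 0.1777, 0.0928]
orientation: [-0.004, -0.0, 1.0, -0.001]
contact_force: [-4.1, -1.2, 5.9]
width: 0.0152
finger_force: 25.0
flow [[-0.11999999731779099, 0.07000000029802322], [-0.05999999865889549, 0.009999999776482582], [-0.07999999821186066, -0.10000000149011612], [0.05999999865889549, -0.09000000357627869], [0.019999999552965164, -0.019999999552965164], [0.029999999329447746, -0.009999999776482582]] [1 1 1 1 1 1] [7.4 1.1 4.5 4.  1.2 1.2]
px per 3mm up [ 0.05 -0.82]
t 8.15 r 0.0449 phi 1.723
-0.011 0.001
-0.022 0.001
-0.032 -0.001
-0.043 -0.004
-0.053 -0.008
```

```bash
python3 -m creep '[[[-0.011,0.001,0,0,0,0,-1],[-0.022,0.001,0,0,0,0,-1],[-0.032,-0.001,0,0,0,0,-1],[-0.043,-0.004,0,0,0,0,-1],[-0.053,-0.008,0,0,0,0,-1]]]'; python3 lift.py; python3 wind.py 0.12 5
```

```text
clock: 8.78
tcp_pos: [0.5245, 0.1743, 0.0928]
orientation: [-0.003, -0.0, 1.0, -0.001]
contact_force: [-5.2, -3.0, 2.7]
width: 0.015
finger_force: 25.0
flow [[0.029999999329447746, -0.029999999329447746], [-0.05999999865889549, 0.009999999776482582], [-0.07999999821186066, -0.10000000149011612], [0.03999999910593033, -0.07999999821186066], [0.029999999329447746, -0.019999999552965164], [0.029999999329447746, -0.009999999776482582]] [1 1 1 1 1 1] [5.2 1.2 4.6 3.1 1.3 1.2]
px per 3mm up [ 0.05 -0.82]
t 9.025 r 0.0452 phi 1.111
-0.009 -0.006
-0.018 -0.012
-0.026 -0.02
-0.033 -0.028
-0.038 -0.037
```

```bash
python3 -m creep '[[[-0.009,-0.006,0,0,0,0,-1],[-0.018,-0.012,0,0,0,0,-1],[-0.026,-0.02,0,0,0,0,-1],[-0.033,-0.028,0,0,0,0,-1],[-0.038,-0.037,0,0,0,0,-1]]]'; python3 lift.py; python3 wind.py 0.1 5
```

```text
clock: 9.65
tcp_pos: [0.544, 0.1567, 0.0929]
orientation: [-0.003, 0.0, 1.0, 0.0]
contact_force: [-5.0, 0.4, 0.5]
width: 0.0155
finger_force: 25.0
flow [[-0.10999999940395355, -0.18000000715255737], [-0.05000000074505806, 0.0], [-0.09000000357627869, -0.10000000149011612], [0.18000000715255737, 0.05999999865889549], [0.019999999552965164, -0.019999999552965164], [0.029999999329447746, -0.009999999776482582]] [1 1 1 1 1 1] [3.5 0.9 4.4 1.8 1.  0.9]
px per 3mm up [ 0.05 -0.82]
t 9.9 r 0.0454 phi 0.525
-0.003 -0.008
-0.007 -0.017
-0.009 -0.025
-0.011 -0.034
-0.011 -0.043
```

```bash
python3 -m creep '[[[-0.003,-0.008,0,0,0,0,-1],[-0.006,-0.017,0,0,0,0,-1],[-0.008,-0.025,0,0,0,0,-1],[-0.01,-0.034,0,0,0,0,-1],[-0.01,-0.043,0,0,0,0,-1]]]'; python3 lift.py; python3 wind.py 0.1 4
```

```text
clock: 10.52
tcp_pos: [0.5504, 0.1356, 0.093]
orientation: [-0.001, 0.0, 1.0, 0.001]
contact_force: [-3.9, 3.1, -2.9]
width: 0.0151
finger_force: 25.0
flow [[-0.11999999731779099, -0.17000000178813934], [-0.019999999552965164, -0.0], [-0.09000000357627869, -0.09000000357627869], [0.11999999731779099, 0.03999999910593033], [0.0, -0.009999999776482582], [0.0, 0.0]] [1 1 1 1 1 1] [3.8 0.3 4.1 1.1 0.5 0.4]
px per 3mm up [ 0.05 -0.82]
t 10.775 r 0.0455 phi 0.037
0.001 -0.009
0.002 -0.018
0.004 -0.027
0.007 -0.035
```

```bash
python3 -m creep '[[[0.002,-0.009,0,0,0,0,-1],[0.003,-0.018,0,0,0,0,-1],[0.005,-0.027,0,0,0,0,-1],[0.008,-0.035,0,0,0,0,-1],[0.008,-0.035,0,0,0,0,-1]]]'; python3 lift.py; python3 wind.py 0.1 4
```

```text
clock: 11.4
tcp_pos: [0.5472, 0.1169, 0.0935]
orientation: [-0.001, 0.0, 1.0, -0.0]
contact_force: [-2.5, 2.3, -16.3]
width: 0.0157
finger_force: 25.0
flow [[-0.14000000059604645, -0.17000000178813934], [-0.0, 0.009999999776482582], [-0.10000000149011612, -0.07999999821186066], [-0.07999999821186066, -0.019999999552965164], [-0.0, -0.0], [-0.009999999776482582, 0.009999999776482582]] [1 1 1 1 1 1] [4.3 0.3 4.1 0.7 0.3 0.4]
px per 3mm up [ 0.05 -0.82]
t 11.65 r 0.0453 phi -0.372
0.004 -0.008
0.009 -0.016
0.014 -0.023
0.02 -0.03
```

```bash
python3 -m creep '[[[0.004,-0.008,0.001,0,0,0,-1],[0.009,-0.016,0.002,0,0,0,-1],[0.014,-0.023,0.002,0,0,0,-1],[0.02,-0.03,0.002,0,0,0,-1],[0.02,-0.03,0.002,0,0,0,-1]]]'; python3 lift.py; python3 wind.py 0.1 4
```

```text
clock: 12.28
tcp_pos: [0.5384, 0.1027, 0.0934]
orientation: [0.001, 0.0, 1.0, 0.0]
contact_force: [-1.5, 4.5, -14.5]
width: 0.0156
finger_force: 25.0
flow [[0.46000000834465027, -0.28999999165534973], [0.019999999552965164, -0.0], [-0.10999999940395355, -0.07999999821186066], [0.05999999865889549, -0.11999999731779099], [-0.009999999776482582, 0.0], [-0.009999999776482582, 0.0]] [1 1 1 1 1 1] [12.8  0.5  4.   3.   0.5  0.6]
px per 3mm up [ 0.05 -0.82]
t 12.525 r 0.0454 phi -0.744
0.007 -0.006
0.014 -0.011
0.022 -0.016
0.03 -0.02
```

```bash
python3 -m creep '[[[0.007,-0.006,0.001,0,0,0,-1],[0.014,-0.011,0.002,0,0,0,-1],[0.022,-0.016,0.003,0,0,0,-1],[0.03,-0.02,0.003,0,0,0,-1],[0.03,-0.02,0.003,0,0,0,-1]]]'; python3 lift.py; python3 wind.py 0.1 4
```

```text
clock: 13.15
tcp_pos: [0.5252, 0.0928, 0.0931]
orientation: [0.002, -0.0, 1.0, 0.0]
contact_force: [0.7, 5.6, -4.8]
width: 0.0156
finger_force: 25.0
flow [[0.23000000417232513, -0.11999999731779099], [0.019999999552965164, -0.0], [-0.10999999940395355, -0.07999999821186066], [0.03999999910593033, -0.15000000596046448], [-0.009999999776482582, 0.0], [-0.019999999552965164, 0.0]] [1 1 1 1 1 1] [11.7  0.6  4.1  3.7  0.6  0.7]
px per 3mm up [ 0.05 -0.82]
t 13.4 r 0.0454 phi -1.11
0.009 -0.003
0.017 -0.006
0.026 -0.007
0.035 -0.008
```

```bash
python3 -m creep '[[[0.009,-0.002,0,0,0,0,-1],[0.017,-0.005,0,0,0,0,-1],[0.026,-0.006,0,0,0,0,-1],[0.035,-0.007,0,0,0,0,-1],[0.035,-0.007,0,0,0,0,-1]]]'; python3 lift.py; python3 wind.py 0.1 4
python3 - <<'E'
from h import *
s=cam("side")
cv2.imwrite("pics/s2.png",cv2.resize(s["img"][130:260,290:410],(600,600),interpolation=cv2.INTER_CUBIC)[...,::-1])
E
```

```text
clock: 14.02
tcp_pos: [0.5071, 0.0883, 0.0928]
orientation: [0.002, -0.0, 1.0, -0.001]
contact_force: [3.0, 0.2, 7.0]
width: 0.0158
finger_force: 25.0
flow [[-0.3199999928474426, -0.12999999523162842], [-0.03999999910593033, -0.23000000417232513], [-0.28999999165534973, -0.2199999988079071], [-0.9599999785423279, -0.33000001311302185], [-0.05999999865889549, -0.20000000298023224], [-0.07000000029802322, -0.23999999463558197]] [1 1 1 1 1 1] [10.5  1.2  5.3  4.6  1.7  2.1]
px per 3mm up [ 0.05 -0.82]
t 14.275 r 0.0452 phi -1.525
0.009 0.0
0.018 0.001
0.027 0.003
0.035 0.006
```

View pics/s2.png

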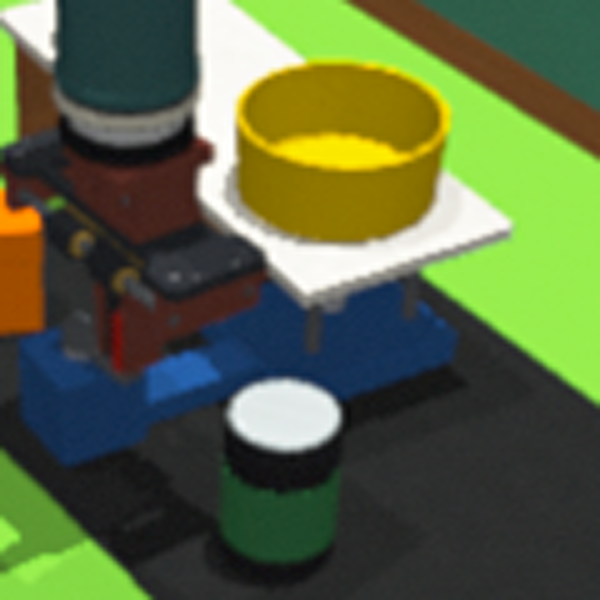

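Points 2, 5 and 6 all rose ~0.22 px together (≈0.8 mm), and the picture shows the platform's posts up under the plank: contact made, the end barely lifted. Release the handle.

```bash
python3 -m creep '[[[0,0,0,0,0,0,-0.3],[0,0,0,0,0,0,-0.3],[0,0,-0.05,0,0,0,-0.3],[0,0,-0.15,0,0,0,-0.3],[0,0,-0.25,0,0,0,-0.3]]]'; python3 -m creep '[[[0,0,-0.05,0,0,0,0.6],[0,0,-0.05,0,0,0,0.6]]]'; python3 lift.py; python3 go.py 0.555 -0.364 0.15 135
```

```text
clock: 14.95
tcp_pos: [0.504, 0.0887, 0.217]
orientation: [-0.002, -0.0, 1.0, -0.0]
contact_force: [0.9, 1.0, 1.5]
width: 0.0306
finger_force: 0.0
clock: 15.2
tcp_pos: [0.5062, 0.0889, 0.243]
orientation: [0.002, -0.0, 1.0, -0.0]
contact_force: [-1.2, -0.7, -0.3]
width: 0.0472
finger_force: 0.0
flow [[-0.28999999165534973, -0.3199999928474426], [-0.15000000596046448, -0.2199999988079071], [-0.25, -0.25], [-0.8600000143051147, -0.2800000011920929], [-0.019999999552965164, -0.23000000417232513], [-0.009999999776482582, -0.25]] [1 1 1 1 1 1] [9.2 2.3 5.9 5.2 2.7 3. ]
px per 3mm up [ 0.05 -0.82]
t 15.45 shift [-0.1022 -0.9059  0.1795] turn [ 0.0021 -0.0068 -1.5705]
```

```bash
python3 -m creep '[[[-0.02,-0.12,0,0,0,0.2,0.6],[-0.04,-0.24,0,0,0,0.4,0.6],[-0.06,-0.36,0,0,0,0.6,0.6],[-0.08,-0.48,0.0,0,0,0.8,0.6],[-0.1,-0.6,0.02,0,0,1,0.6]]]'; python3 go.py 0.5545 -0.3635 0.12 45
```

```text
clock: 16.08
tcp_pos: [0.5555, -0.2129, 0.2307]
orientation: [-0.0, 0.249, 0.969, 0.0]
contact_force: [1.3, 0.8, 1.2]
width: 0.0703
finger_force: 0.0
t 16.075 shift [-0.1436 -0.2648  0.2214] turn [-1.000e-04 -8.000e-04  5.643e-01]
```

```bash
python3 -m creep '[[[-0.05,-0.09,0.08,0,0,0.3,0.6],[-0.1,-0.18,0.16,0,0,0.56,0.6],[-0.143,-0.264,0.2,0,0,0.565,0.6],[-0.143,-0.264,0.2,0,0,0.565,0.6],[-0.143,-0.264,0.2,0,0,0.565,0.6]]]'
python3 - <<'E'
from h import *
s,t=cam("side"),cam("top")
a=cv2.resize(s["img"][250:350,380:480],(400,400));b=cv2.resize(t["img"][150:250,410:510],(400,400))
cv2.imwrite("pics/b1.png",np.hstack([a,b])[...,::-1])
E
python3 go.py 0.5545 -0.3635 0.014 45
```

```text
clock: 16.7
tcp_pos: [0.5543, -0.3602, 0.1305]
orientation: [-0.001, 0.382, 0.924, 0.001]
contact_force: [0.4, 0.3, 0.9]
width: 0.07
finger_force: 0.0
t 16.8 shift [-0.0045 -0.0063  0.2357] turn [ 0.0005 -0.0005  0.0084]
```

View pics/b1.png

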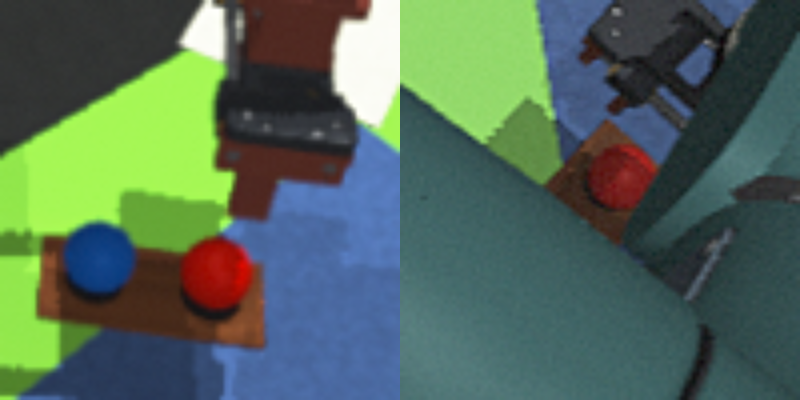

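The gripper stands above the red ball (side crop (217,272)), the fingers closing across the tray so the blue ball stays clear. Descend and grip.

```bash
python3 -m creep '[[[-0.004,-0.006,0.08,0,0,0,0.6],[-0.004,-0.006,0.16,0,0,0,0.6],[-0.004,-0.006,0.2,0,0,0,0.6],[-0.004,-0.006,0.232,0,0,0,0.6],[-0.004,-0.006,0.232,0,0,0,0.6]]]' 6; python3 -m creep '[[[0,0,0,0,0,0,-0.2],[0,0,0,0,0,0,-0.2],[0,0,0,0,0,0,-0.2],[0,0,0,0,0,0,-0.2]]]'
```

```text
clock: 17.42
tcp_pos: [0.5542, -0.364, 0.0152]
orientation: [-0.0, 0.381, 0.925, 0.0]
contact_force: [0.3, -0.1, -0.1]
width: 0.0703
finger_force: 0.0
clock: 17.92
tcp_pos: [0.5548, -0.3649, 0.0163]
orientation: [0.001, 0.381, 0.924, -0.0]
contact_force: [0.3, 1.0, 3.9]
width: 0.0432
finger_force: 6.0
```

```bash
python3 -m creep '[[[0,0,-0.05,0,0,0,-0.2],[0,0,-0.15,0,0,0,-0.2],[0,0,-0.27,0,0,0,-0.2],[0,0,-0.39,0,0,0,-0.2],[0,0,-0.48,0,0,0,-0.2]]]' ; python3 go.py 0.6825 0.119 0.26 90
```

```text
clock: 18.55
tcp_pos: [0.5545, -0.3649, 0.2586]
orientation: [0.001, 0.381, 0.924, -0.0]
contact_force: [0.3, -0.2, -1.2]
width: 0.0439
finger_force: 6.0
t 18.55 shift [ 0.5006  0.8669 -0.004 ] turn [-0.002   0.0048 -1.5647]
```

```bash
python3 -m creep '[[[0.03,0.06,0,0,0,-0.15,-0.2],[0.08,0.14,0,0,0,-0.35,-0.2],[0.13,0.23,0,0,0,-0.55,-0.2],[0.18,0.31,0,0,0,-0.75,-0.2],[0.23,0.39,0,0,0,-0.95,-0.2]]]' ; python3 go.py 0.6825 0.119 0.26 90
```

```text
clock: 19.18
tcp_pos: [0.6101, -0.1437, 0.2554]
orientation: [-0.0, 0.151, 0.988, -0.0]
contact_force: [0.8, -0.3, 0.3]
width: 0.0436
finger_force: 6.0
t 19.175 shift [ 0.0191  0.5446 -0.0093] turn [-3.000e-04 -6.000e-04 -6.082e-01]
```

```bash
python3 -m creep '[[[0.005,0.1,-0.005,0,0,-0.2,-0.2],[0.01,0.2,-0.005,0,0,-0.4,-0.2],[0.015,0.3,-0.005,0,0,-0.6,-0.2],[0.019,0.38,-0.005,0,0,-0.6,-0.2],[0.019,0.45,-0.005,0,0,-0.6,-0.2]]]' ; python3 -m creep '[[[0,0.05,0,0,0,0,-0.2],[0,0.07,0,0,0,0,-0.2],[0,0.07,0,0,0,0,-0.2]]]'
python3 - <<'E'
from h import *
s,t=cam("side"),cam("top")
a=cv2.resize(s["img"][90:210,300:420],(400,400));b=cv2.resize(t["img"][70:190,220:340],(400,400))
cv2.imwrite("pics/c1.png",np.hstack([a,b])[...,::-1])
E
python3 lift.py; python3 go.py 0.6825 0.119 0.155 90
```

```text
clock: 19.8
tcp_pos: [0.669, 0.0738, 0.2578]
orientation: [-0.0, 0.003, 1.0, -0.0]
contact_force: [0.5, -0.2, 0.2]
width: 0.0437
finger_force: 6.0
clock: 20.18
tcp_pos: [0.669, 0.1071, 0.2579]
orientation: [-0.0, 0.003, 1.0, -0.0]
contact_force: [-1.0, -0.3, -1.0]
width: 0.0436
finger_force: 6.0
flow [[-0.7900000214576721, -1.6299999952316284], [-0.9900000095367432, -0.2199999988079071], [-0.699999988079071, -0.6600000262260437], [30.1299991607666, 7.079999923706055], [0.05000000074505806, -0.3100000023841858], [0.05000000074505806, -0.28999999165534973]] [1 1 1 1 1 1] [33.4  4.9 27.5 62.1  5.7  3.8]
px per 3mm up [ 0.05 -0.82]
t 20.525 shift [-0.026   0.0257  0.2061] turn [-0.0005 -0.     -0.0167]
```

View pics/c1.png

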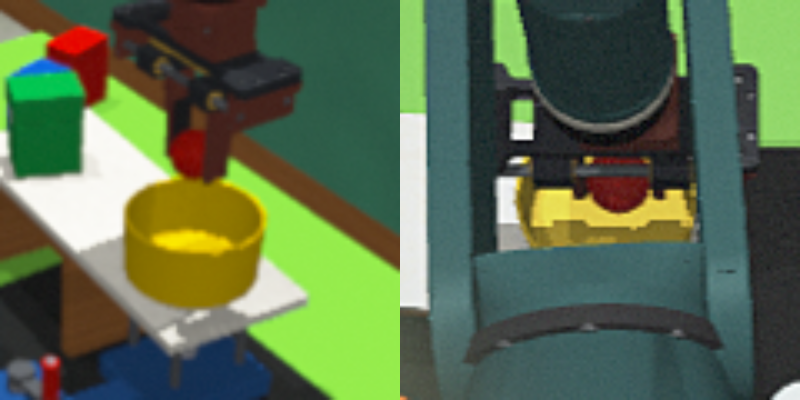

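Ball held above the bucket, which is undisturbed. Contact should come at TCP z ≈ 0.146.

```bash
python3 -m creep '[[[-0.026,0.025,0,0,0,0,-0.2],[-0.026,0.025,0.07,0,0,0,-0.2],[-0.026,0.025,0.13,0,0,0,-0.2],[-0.026,0.025,0.18,0,0,0,-0.2],[-0.026,0.025,0.204,0,0,0,-0.2]]]'; python3 -m creep '[[[0,0,0.005,0,0,0,-0.2],[0,0,0.008,0,0,0,-0.2],[0,0,0.008,0,0,0,-0.2]]]'
```

```text
clock: 21.15
tcp_pos: [0.6816, 0.1191, 0.1544]
orientation: [-0.001, 0.004, 1.0, -0.0]
contact_force: [0.7, 0.6, 0.2]
width: 0.0435
finger_force: 6.0
clock: 21.52
tcp_pos: [0.6831, 0.1196, 0.153]
orientation: [0.001, 0.004, 1.0, 0.0]
contact_force: [0.5, 0.5, -1.0]
width: 0.0438
finger_force: 6.0
```

```bash
python3 -m creep '[[[0,0,0.004,0,0,0,-0.2],[0,0,0.004,0,0,0,-0.2]]]'; python3 -m creep '[[[0,0,0.003,0,0,0,-0.2],[0,0,0.003,0,0,0,-0.2]]]'
```

```text
clock: 21.78
tcp_pos: [0.6826, 0.1196, 0.1503]
orientation: [0.0, 0.004, 1.0, -0.0]
contact_force: [-0.3, -0.2, 0.3]
width: 0.0436
finger_force: 6.0
clock: 22.02
tcp_pos: [0.6834, 0.1196, 0.1498]
orientation: [0.001, 0.004, 1.0, 0.0]
contact_force: [0.2, -0.4, 5.2]
width: 0.0435
finger_force: 6.0
```

```bash
python3 -m creep '[[[0,0,0,0,0,0,-0.2]]]'; python3 -m creep '[[[0,0,0.001,0,0,0,-0.2],[0,0,0.001,0,0,0,-0.2]]]'
```

```text
clock: 22.15
tcp_pos: [0.6834, 0.1196, 0.1498]
orientation: [0.001, 0.004, 1.0, 0.0]
contact_force: [0.3, -0.3, 4.5]
width: 0.0433
finger_force: 6.0
clock: 22.4
tcp_pos: [0.6836, 0.1196, 0.1496]
orientation: [0.001, 0.004, 1.0, 0.0]
contact_force: [-0.5, 0.1, 6.5]
width: 0.0434
finger_force: 6.0
```

Firm, steady contact: the ball is on the floor. Open a little and rise.

```bash
python3 -m creep '[[[0,0,0,0,0,0,0.1],[0,0,0,0,0,0,0.3],[0,0,0,0,0,0,0.3],[0,0,0,0,0,0,0.3]]]'; python3 -m creep '[[[0,0,-0.02,0,0,0,0.3],[0,0,-0.06,0,0,0,0.3],[0,0,-0.14,0,0,0,0.3],[0,0,-0.24,0,0,0,0.3],[0,0,-0.32,0,0,0,0.3]]]';python3 -m creep '[[[0.12,0,-0.03,0,0,0,0.3],[0.24,0,-0.06,0,0,0,0.3],[0.36,0,-0.06,0,0,0,0.3],[0.36,-0.12,-0.06,0,0,0,0.3],[0.36,-0.24,-0.06,0,0,0,0.3]]]'; python3 -m creep '[[[0,-0.12,0,0,0,0,0.3],[0,-0.24,0,0,0,0,0.3],[0,-0.36,0,0,0,0,0.3],[0,-0.48,0,0,0,0,0.3],[0,-0.6,0,0,0,0,0.3]]]'; python3 lift.py
python3 - <<'E'
from h import *
s,t=cam("side"),cam("top")
a=cv2.resize(s["img"][90:250,250:410],(400,400));b=cv2.resize(t["img"][70:230,190:350],(400,400))
cv2.imwrite("pics/d1.png",np.hstack([a,b])[...,::-1])
r=np.load("ref.npy")
E
```

```text
clock: 22.9
tcp_pos: [0.6823, 0.1195, 0.1477]
orientation: [-0.0, 0.004, 1.0, -0.0]
contact_force: [-0.0, -0.6, -0.2]
width: 0.0572
finger_force: 0.0
clock: 23.52
tcp_pos: [0.6829, 0.1196, 0.3111]
orientation: [0.001, 0.004, 1.0, 0.0]
contact_force: [0.4, -0.1, -0.8]
width: 0.0565
finger_force: 0.0
clock: 24.15
tcp_pos: [0.5009, 0.0005, 0.3394]
orientation: [0.001, 0.002, 1.0, -0.0]
contact_force: [1.1, -0.2, -0.1]
width: 0.057
finger_force: 0.0
clock: 24.78
tcp_pos: [0.4992, -0.3012, 0.3391]
orientation: [0.001, 0.004, 1.0, -0.0]
contact_force: [1.1, -0.9, 0.2]
width: 0.0575
finger_force: 0.0
flow [[-0.3100000023841858, 0.17000000178813934], [0.36000001430511475, -0.25999999046325684], [-0.4300000071525574, -0.10999999940395355], [-1.9299999475479126, -0.6200000047683716], [-0.23000000417232513, -0.09000000357627869], [-0.3100000023841858, -0.18000000715255737]] [1 1 1 1 1 1] [11.4 21.8  8.7 10.9  8.8 11. ]
px per 3mm up [ 0.05 -0.82]
```

View pics/d1.png

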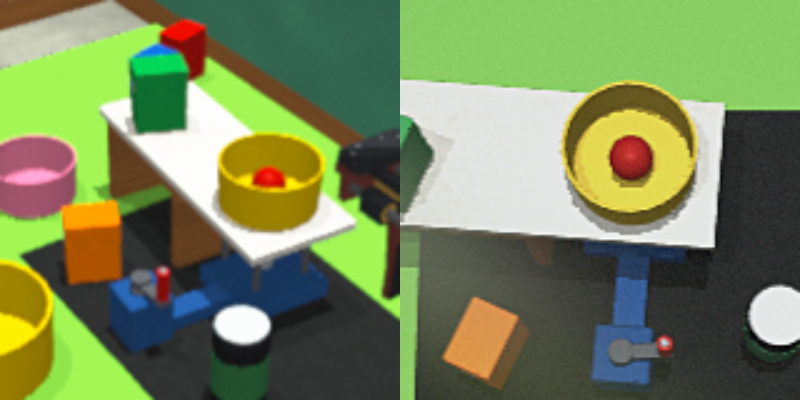

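The red ball rests in the middle of the bucket. The handle is where I left it, and the other objects are undisturbed. Handing in.

```bash
python3 -c "
from plant import arm
print(arm.job_done())"
```

```text
the job is handed in; nothing more can be done
None
```

I handed the job in at about 25 s. I wound the jack until its platform touched the plank, with the end lifted about 0.8 mm by camera estimate, and only then set the red ball gently on the floor of the plank's yellow bucket. No verdict came back.

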